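# Lock the tow-bar coupling pin with an R-clip

## Task

Push the coupling pin fully home through the tow bracket so that its head sits against the cheek and its cross-hole comes out on the other side. Then take the R-clip by its red ring from the blue rack and press its straight leg down through the cross-hole until the bent leg has ridden over the pin and snapped round it, and let go. Leave the yellow-labelled can, the wrench, bearing and hammer where they are.

Things in the scene. Friction and masses are not known exactly. Their poses are not given: they have to be found in the camera images.
- tow_bracket: Fixed tow bracket: dark base plate 130 x 90 x 12 mm, two dark cheeks 14 mm thick (outer faces at y = -35 and +35 mm) and between them a red drawbar tongue running 170 mm to +x. Origin: on the bench under the middle of the base. The coupling pin's axis runs along the bracket's y, 78 mm above the bench. Nothing of it stands higher than 100 mm.
- coupling_pin (a joint): How far the pin is drawn out, m: 0 = fully home, head against the cheek; grows to 0.075 towards the bracket's -y. Starts 0.04 to 0.07; about 4 N of friction, hard stop at 0, cannot turn, stays where left. Brass-coloured round bar 28 mm in diameter with a dark head, 40 mm in diameter and 12 mm thick, at its -y end.
- pin_head (a point): Centre of the outer face of the pin's head, on the pin's axis; axes parallel to the bracket's; push it towards +y. Fully home it lies at (0, -47, 78) mm in the bracket's frame.
- cross_hole (a point): Centre of the pin's cross-hole, on its axis, 98 mm from the head's outer face; axes as the bracket's. Hole vertical, 10 x 10 mm, mouths bevelled to 16 x 16 mm; pin's top 14 mm above this point, pin's tip 20 mm beyond it. With the pin home it lies at (0, 51, 78) mm in the bracket's frame, 16 mm outside the cheek; drawn out it is hidden in the bracket.
- r_clip: R-clip of 6 mm steel wire, 104 mm long, about 90 g, flat in its xz plane; starts upright in the rack. Origin: on the straight leg's axis, where the pin's middle sits when seated. z points up to the ring; the straight leg runs down z to -40 mm; bent leg on the +x side. Seated: origin at point cross_hole, y along the pin's axis, z up; the bent leg may be on either side of the pin.
- clip_ring (a point): Centre of the clip's red plastic ring, at (6, 0, 44) mm in the clip's frame; ring 40 mm outside diameter, 10 mm thick along the clip's y, reaching from 24 to 64 mm above the clip's origin, all free above rack and pin. Grip it flat, closing along the clip's y.
- clip_rack: Fixed blue block, 70 (x) x 50 (y) x 53 mm high, with one slot 32 x 9 mm along its x in which the R-clip stands. Origin: on the bench, under the clip's straight leg; block from x = -27 to 43 mm. The clip's frame is parallel to the rack's, its origin 48 mm above the bench; pull it straight up 60 mm to free it.
- spray_can: Bystander: metal can with a yellow label, 60 mm in diameter, 150 mm high, standing; origin under its centre. Leave alone.
- wrench: Bystander: steel wrench 180 mm long, lying flat; leave alone.
- bearing: Bystander: steel wheel bearing ring, 72 mm in diameter, 22 mm high, lying flat; origin under its centre. Leave alone.
- hammer: Bystander: hammer 260 mm long, lying flat; leave alone.
- r_clip_leg (a joint): Opening of the clip's sprung bent leg, rad, 0 = relaxed, hinged just below the ring, 2 Nm/rad. Its centre line bulges to x = 15 mm at z = 0, narrows to x = 10 mm at z = -12 and flares to x = 18 mm at the tip, z = -31 mm (clip's frame). Pressed down, it opens 5 to 7 mm over the pin (roughly 5 to 15 N) and snaps round it.

How it is judged:
On the way, in this order (a step that is already met when the one before it is completed fails the run):
1. the coupling pin is pushed fully home (value of joint coupling_pin below 0.004 m), for 0.2 s.
2. the R-clip is seated in the cross-hole (distance between r_clip and cross_hole below 0.007 m and angle between the y axis of r_clip and the y axis of cross_hole, either way round below 0.3 rad and angle between the z axis of r_clip and the z axis of cross_hole, either way round below 0.25 rad), for 0.2 s.
At the end, for the whole second after the job is handed in: The pin is home to within 4 mm; the R-clip is at rest with its seat point within 7 mm of the cross-hole's centre, its plane square to the pin within 0.3 rad and its straight leg along the hole within 0.25 rad, so that the bent leg grips the pin; the robot has let go (all of step 2 and value of joint coupling_pin below 0.004 m and linear speed of r_clip below 0.02 m/s); the robot touches nothing.
It fails at once if a bystander (can, wrench, bearing or hammer) is shifted by more than 20 mm (distance of any of spray_can, wrench, bearing, hammer from where it was at the start of the episode above 0.02 m).
It also fails if it takes over 53 s, if anything falls off the work surface, if the arm or the gripper's body presses on something with over 40 N, if the wrist force passes 120 N, or if a joint passes its speed limit or range.

## Robot

A 7-joint arm with a two-finger parallel gripper is mounted at the origin on the work surface. World frame = base frame: x ahead of the robot, y to its left, z up, the work surface at z = 0. Lengths are in m, angles in rad, forces in N, time in s.
With the tool pointing down it reaches from about 0.4 to 0.75 m from the base axis. Payload 19.5 kg.
Tool frame: the origin (TCP) lies at the very end of the fingers, on their centre line; the grasp point (between the pads) lies robot.grip_point_offset behind it (robot.grip_point_offset is the distance from the TCP to the grasp point, in m); z points along the fingers, y is the line along which they close (so a half turn about z gives the same grasp; the last joint's range is limited). The gripper opens to 85 mm and grips with 20 to 120 N. Pads are 22 mm wide; open, the fingers measure 114 mm over their backs; the gripper's body (76 mm by 85 mm) begins 54 mm behind the grasp point. The pads swing forward as they close: fully open they stand 13 mm farther back than shut.
Start: joints at [-1.31, 0.707, -0.028, 1.485, 0.022, 0.951, -0.075], TCP at [0.171, 0.549, 0.231] pointing down, gripper open.
Joint ranges: [-2.71, 2.71], [-0.32, 2.16], [-1.57, 1.52], [0, 2.45], [-1.46, 4.6], [0, 2.02], [-2.83, 2.83]. Speed limits (rad/s): [1.89, 1.89, 2.57, 2.57, 3.01, 3.01, 3.01].

## Interface

Orientations are given as a rotation vector (axis times angle).
In Python, from workcell import robot gives the robot as it stands.
- The arm moves only by the tool move_arm, never from a script. Its argument "plan" is a list of rows, each a list of 7 numbers: the finger opening in m, from 0 to 0.0854, then the shift along the tool's x, y, z in m, then the turn, a rotation vector about the tool's x, y, z in rad. A call has 1 to 8 rows; each row shifts and turns the commanded pose from where the row before left it, along the tool's axes as they then stand; what a row does not reach is not made up. A row lasts 1/10 s, in which the tool goes at most 50 mm and 8.59 degrees, less where a joint would pass 70% of its speed; a pose out of reach is approached as far as the arm can. A call with a gripper value outside its range is refused whole. The fingers move at their own pace and stop on an object; the grip force is fixed at half the most. Time passes only in rows, so rows that do not move let the fingers close. It gives the time, the measured TCP pose, the force, the opening and the grip force at its end, in the units of the state.
- robot.read_state(): the state, without advancing time (a new reading comes with each control period).
- robot.read_camera(name): name is "side" or "top" or "wrist"; returns a dict with "color" (400x640x3 uint8, red, green, blue), "depth" (400x640 float32, m along the optical axis (not along the pixel's ray), 0 where there is no reading), "camera_matrix" (3x3 intrinsics, pixels), "dist_coeffs" ([k1, k2, p1, p2, k3] as OpenCV has them; the pictures are not rectified), "rvec" (rotation vector, rad) and "tvec" (3), from world to camera coordinates, as OpenCV has them. Camera axes: x right, y down, z forward; pixel columns grow to the right and rows downward; lengths in m; the calibration is good to about 2 mm. A picture is of the moment at which its call begins.
- robot.sign_off(): hands the job in; it is judged then, once.
The state is a dict: "time": time; "q": joint angles; "joint_velocities": joint speeds; "tau": joint torques, N m; "ee_pos": TCP position; "ee_rot": TCP orientation; "wrist_force": force on the tool from outside, world axes, zero at the start; "wrist_torque": the same for the moment, N m; "opening": finger opening in m; "grasp_force": force on a finger pad.
Only numpy, scipy, OpenCV 4.12 (cv2) and the standard library are available. Lean on these libraries where they do the work, as an engineer would, in place of code of your own. Each camera call takes 0.05 s, during which the arm holds its last target. There are 200 camera calls.

## Working session

There is one attempt and no reset: what is moved stays moved. The work goes in short steps, Python scripts to look and compute and a tool call to move; the robot and the scene stay as the last step left them, time stands still between calls to the robot, and variables do not carry over. Pictures are saved under pics/ and viewed, at most 10 in all, crops included, and the job is handed in when it is done.

Besides the shell and the picture viewer there is one more tool, called after ">>>" by a JSON object that holds its "op" and its "data", one argument or row to a line. move_arm: Moves the arm, as the interface text tells. Its arguments: {"type":"object","properties":{"plan":{"type":"array","items":{"type":"array","items":{"type":"number"}}}},"required":["plan"]}

```bash
mkdir -p pics; ls; cat > h.py <<'E'
import numpy as np, cv2
from workcell import robot
from scipy.spatial.transform import Rotation as R
def cam(n):
    c=robot.read_camera(n); c['R']=cv2.Rodrigues(np.array(c['rvec'],float))[0]; c['t']=np.array(c['tvec'],float).ravel(); return c
def save(c,n): cv2.imwrite('pics/'+n+'.png',c['color'][:,:,::-1])
def cloud(c):
    h,w=c['depth'].shape
    v,u=np.mgrid[:h,:w].astype(np.float32)
    p=cv2.undistortPoints(np.stack([u,v],-1).reshape(-1,1,2),np.array(c['camera_matrix']),np.array(c['dist_coeffs'])).reshape(h,w,2)
    d=c['depth'][...,None]
    P=np.concatenate([p*d,d],-1)
    return (P-c['t'])@c['R']   # world
def ray(c,u,v,z):
    p=cv2.undistortPoints(np.array([[[u,v]]],float),np.array(c['camera_matrix']),np.array(c['dist_coeffs'])).ravel()
    d=c['R'].T@np.array([p[0],p[1],1]); o=-c['R'].T@c['t']
    return o+d*(z-o[2])/d[2]
def px(c,P):
    return cv2.projectPoints(np.array(P,float).reshape(-1,3),np.array(c['rvec'],float),np.array(c['tvec'],float),np.array(c['camera_matrix']),np.array(c['dist_coeffs']))[0].reshape(-1,2)
E
python3 - <<'E'
from h import *
for n in['top','side']:
    c=cam(n);save(c,n+'0');print(n,-c['R'].T@c['t'],c['R'][2], (c['depth']>0).mean())
s=robot.read_state();print(s, robot.grip_point_offset)
E
```

```text
pics
top [ 0.35159873 -0.07457905  1.2976323 ] [ 0.17393384  0.01963592 -0.98456155] 0.99619140625
side [ 0.05223885 -0.63428832  0.59876275] [ 0.56772878  0.6143999  -0.54790218] 0.995703125
{'time': 0.1, 'q': array([-1.30971851,  0.70701347, -0.02760695,  1.48492958,  0.02198442,
        0.95091084, -0.07549206]), 'joint_velocities': array([-8.82706641e-04,  4.88146141e-06,  1.40356583e-03,  7.81239256e-04,
        2.03271327e-03,  1.55017864e-03,  2.82679001e-03]), 'tau': array([ 3.16790145e-03, -8.84264374e+01,  1.23652585e+00, -2.36446506e+01,
        1.70062599e-02,  5.08421144e-03,  2.49586412e-05]), 'ee_pos': array([0.17138141, 0.54862557, 0.23089531]), 'ee_rot': array([-4.73784529e-01, -3.10553726e+00,  1.49453157e-03]), 'wrist_force': array([ 0.15832561, -0.35743134,  0.14971026]), 'wrist_torque': array([ 0.06927558, -0.00529229,  0.00947645]), 'grasp_force': 0.0, 'opening': 0.08539899672817267} 0.0187
```

View pics/top0.png

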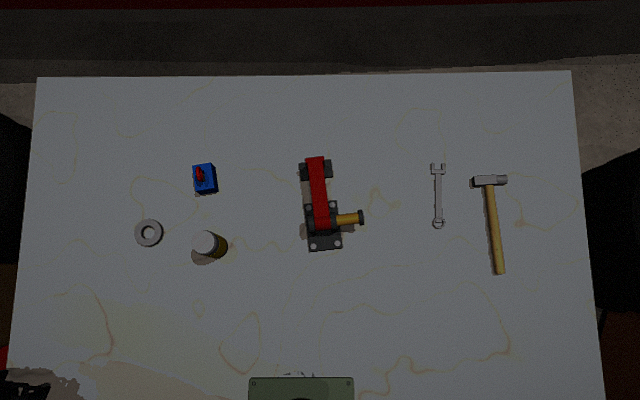

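View pics/side0.png

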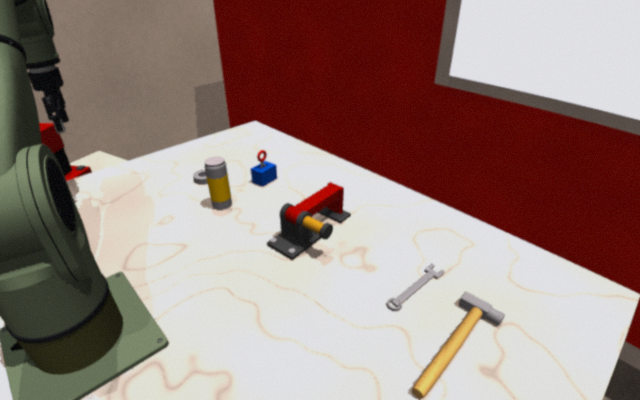

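The top view shows the bracket near (322,215), with the pin's head at (361,217) towards −y. The rack and ring are at (204,177), the can at (210,247) and the wrench at (438,195). The side view shows the same layout, with nothing close around the pin's head.

```bash
cat > m.py <<'E'
from h import *
def rect(P): 
    r=cv2.minAreaRect(P[:,:2].astype(np.float32)*1000); return np.round(r[0],1),np.round(r[1],1),round(r[2],1)
for n in['top','side']:
    c=cam(n);W=cloud(c);hsv=cv2.cvtColor(c['color'],cv2.COLOR_RGB2HSV);H,S,V=[hsv[...,i].astype(int) for i in range(3)]
    z=W[...,2]; reg=(W[...,0]>.3)&(W[...,0]<.85)&(abs(W[...,1])<.5)&(z>.004)
    blue=reg&(H>100)&(H<130)&(S>120)
    red=reg&((H<8)|(H>172))&(S>150)
    brass=reg&(H>14)&(H<28)&(S>130)&(W[...,1]<.08)&(W[...,1]>-.2)&(z>.05)
    print(n)
    b=W[blue&(z>.045)]; print('rack top',len(b),rect(b),np.median(b[:,2]))
    rr=red&(W[...,1]>.1); b=W[rr]; print('ring',len(b),b.mean(0),b.min(0),b.max(0)); print(' px',np.argwhere(rr).mean(0)[::-1])
    rt=red&(W[...,1]<.1); b=W[rt&(z>.085)] if (rt&(z>.085)).sum()>50 else W[rt]; print('tongue',len(b),rect(b),np.median(b[:,2]))
    b=W[brass]; print('brass',len(b),b.mean(0),b.min(0),b.max(0),rect(b) if len(b)>4 else '')
    if n=='top':
        dark=(V<75)&reg&(z>.006)&(z<.02)&(abs(W[...,1])<.15); b=W[dark];print('base',len(b),rect(b),np.median(b[:,2]))
    can=reg&(W[...,1]>.1)&(z>.12); b=W[can]; print('can',len(b),rect(b) if len(b)>4 else '',b[:,2].max() if len(b) else '')
    ph=reg&(W[...,1]<-.0)&(W[...,1]>-.15)&(z>.05)&(V<90)&~red; b=W[ph]; print('head?',len(b),b.min(0),b.max(0),rect(b))
E
python3 m.py
```

```text
top
rack top 422 (array([502.7, 104.7]), array([469.9, 214.4]), 66.8) 0.05233769561260292
ring 80 [0.6381345  0.25570916 0.09842978] [0.62020763 0.25050576 0.05195186] [0.65521428 0.26320013 0.11675847]
 px [198.9125 173.7125]
tongue 1159 (array([516.5, -52.7]), array([332.6,  46.7]), 5.9) 0.09247635672216098
brass 242 [ 0.51752569 -0.11752193  0.11337925] [ 0.35159873 -0.14800807  0.07631156] [ 0.53687074 -0.07457905  1.2976323 ] (array([ 443.7, -112.3]), array([ 58.5, 190.3]), 84.8)
base 1076 (array([571.5, -43.4]), array([244.4,  98.8]), 6.8) 0.010853833573409315
can 521 (array([460.6, 224.7]), array([57.4, 54.9]), 3.5) 0.1569245862486623
head? 640 [ 0.35159873 -0.14861943  0.0512239 ] [ 0.68466485 -0.01026684  1.2976323 ] (array([519.4, -84.1]), array([334.1, 131.3]), 2.9)
side
rack top 168 (array([641.3, 252.7]), array([72.3, 52.3]), 6.3) 0.05017970661507089
ring 32 [0.63555529 0.2513004  0.09318781] [0.6239954  0.24603916 0.0748371 ] [0.64973472 0.25525313 0.10942757]
 px [260.90625 155.46875]
tongue 640 (array([587.4, -50.8]), array([184.9,  45.1]), 5.7) 0.09090321988947637
brass 234 [ 0.51490769 -0.11888107  0.08436039] [ 0.50481188 -0.15188945  0.0679063 ] [ 0.53934508 -0.08993149  0.09355854] (array([ 523.7, -121.1]), array([34.8, 60.4]), 3.3)
can 340 (array([461.1, 220.1]), array([60. , 56.5]), 38.2) 0.15017283520158817
head? 312 [ 0.48801779 -0.14732325  0.05019675] [ 0.60179999 -0.02685503  0.09922954] (array([522.4, -69. ]), array([120.3, 103.7]), 41.5)
```

```bash
sed -i "s/&(z>.004)/\&(z>.004)\&(z<.2)\&(c['depth']>.1)/" m.py; cat >> m.py <<'E'
    tb=W[rt&(z>.085)]; q=tb[:,:2]; l=cv2.fitLine(q.astype(np.float32),cv2.DIST_HUBER,0,.001,.001).ravel(); print('tongue yaw',np.degrees(np.arctan2(l[1],l[0])),l[2:])
    a=l[:2]*np.sign(l[0]); nn=np.array([-a[1],a[0]])
    print(' along',np.percentile(q@a,[1,99]),'across',np.percentile(q@nn,[1,50,99]))
    b=W[brass&(z>.07)][:,:2]; print(' brass along',np.percentile(b@a,[1,50,99]),'across',np.percentile(b@nn,[1,50,99]))
    b=W[ph][:,:2]; b=b[(b@nn<-.15)]; print(' head along',np.percentile(b@a,[1,50,99]),'across',np.percentile(b@nn,[1,50,99]), len(b))
E
python3 m.py
```

```text
top
rack top 402 (array([608.4, 103.8]), array([383.8,  79. ]), 78.0) 0.052445380899576795
ring 80 [0.63292324 0.25453818 0.09711773] [0.43558471 0.20688372 0.01120152] [0.65553029 0.26359282 0.11433007]
 px [199.4125 175.75  ]
tongue 1136 (array([588.9, -45.3]), array([187.4,  46.6]), 5.9) 0.0922873145269168
brass 239 [ 0.52095719 -0.11838624  0.08846888] [ 0.48994575 -0.14783534  0.07554229] [ 0.53606611 -0.02736313  0.09701816] (array([515.8, -85.6]), array([ 29.9, 123.9]), 10.4)
base 1055 (array([571.7, -45.2]), array([244.8,  95. ]), 6.9) 0.010928057535144588
can 522 (array([460.9, 224.6]), array([57. , 55.3]), 2.2) 0.15704828525809617
head? 373 [ 0.48940696 -0.1485975   0.05285499] [ 0.68436574 -0.01041062  0.10452046] (array([591.8, -76.6]), array([191.1, 131.4]), 6.8)
tongue yaw 6.9960585 [ 0.5886847  -0.04646316]
 along [0.48783303 0.67021791] across [-0.13790154 -0.11783213 -0.09805999]
 brass along [0.49101179 0.50235953 0.51638546] across [-0.20922677 -0.18116064 -0.15334628]
 head along [0.48444305 0.49853276 0.52176678] across [-0.21278212 -0.18255719 -0.15042975] 136
s
[... 314 characters left out ...]

brass 237 [ 0.51484774 -0.11890843  0.08407367] [ 0.50472697 -0.1516371   0.05391465] [ 0.53847384 -0.08967056  0.09457408] (array([ 521.7, -120.7]), array([33.8, 61.9]), 0.3)
can 343 (array([459.2, 220.6]), array([56.2, 60.3]), 0.6) 0.150391910809454
head? 316 [ 0.48835715 -0.14893558  0.05004465] [ 0.60373633 -0.02664176  0.09880266] (array([522.9, -69. ]), array([124.6, 103.2]), 41.7)
tongue yaw 5.08341 [ 0.58126676 -0.05351247]
 along [0.4906342  0.67133733] across [-0.12382898 -0.10506099 -0.08272724]
 brass along [0.49346663 0.50035259 0.52145715] across [-0.19572757 -0.16454924 -0.13771861]
 head along [0.49453515 0.4964697  0.49822489] across [-0.19266606 -0.17008252 -0.15141985] 29
```

```bash
cat >> h.py <<'E'
def go(targets,yaw=None):
    """targets: list of world xyz; prints tool shifts in mm of each leg with fixed orientation, and turn to make tool y at world yaw (deg), tool down"""
    s=robot.read_state(); p=s['ee_pos']; Q=R.from_rotvec(s['ee_rot'])
    print('at',p.round(4),'yaw y',np.degrees(np.arctan2(*Q.as_matrix()[[1,0],1])).round(2))
    if yaw is not None:
        y=np.array([np.cos(np.radians(yaw)),np.sin(np.radians(yaw)),0]);zz=np.array([0,0,-1.])
        T=R.from_matrix(np.stack([np.cross(y,zz),y,zz],1)); print('turn',(Q.inv()*T).as_rotvec().round(4))
    for t in targets:
        t=np.array(t,float); print('shift mm',(Q.inv().apply(t-p)*1000).round(1)); p=t
E
python3 -c "
from h import *
go([(.42,.42,.28),(.54,-.2,.30)],96.5)"
```

```text
at [0.1714 0.5487 0.2311] yaw y 72.65
turn [-4.000e-04 -1.000e-04 -4.162e-01]
shift mm [-275.6  -48.8  -48.8]
shift mm [-299.4 -556.   -19.8]
```

>>> {"op": "move_arm", "data": {
  "plan": [
    [0,-46,-8,-8,0,0,0],
    [0,-0.046,-0.008,-0.008,0,0,0],
    [0,-0.046,-0.008,-0.008,0,0,0],
    [0,-0.046,-0.008,-0.008,0,0,0],
    [0,-0.046,-0.008,-0.008,0,0,0],
    [0,-0.046,-0.008,-0.008,0,0,0]
  ]
}}

```text
time: 0.9
ee_pos: [0.4244, 0.4183, 0.2802]
ee_rot: [-0.474, -3.106, -0.0]
wrist_force: [-0.0, 1.7, -0.5]
opening: 0.0004
grasp_force: 0.0
```

>>> {"op": "move_arm", "data": {
  "plan": [
    [0,-0.0214,-0.0397,-0.0014,0,0,0],
    [0,-0.0214,-0.0397,-0.0014,0,0,0],
    [0,-0.0214,-0.0397,-0.0014,0,0,0],
    [0,-0.0214,-0.0397,-0.0014,0,0,0],
    [0,-0.0214,-0.0397,-0.0014,0,0,0],
    [0,-0.0214,-0.0397,-0.0014,0,0,0],
    [0,-0.0214,-0.0397,-0.0014,0,0,0]
  ]
}}

```text
time: 1.6
ee_pos: [0.483, 0.1078, 0.2897]
ee_rot: [0.474, 3.106, -0.0]
wrist_force: [0.6, 1.2, 0.1]
opening: 0.0002
grasp_force: 0.0
```

>>> {"op": "move_arm", "data": {
  "plan": [
    [0,-0.0214,-0.0397,-0.0014,0,0,0],
    [0,-0.0214,-0.0397,-0.0014,0,0,0],
    [0,-0.0214,-0.0397,-0.0014,0,0,0],
    [0,-0.0214,-0.0397,-0.0014,0,0,0],
    [0,0,0,0,0,0,-0.139],
    [0,0,0,0,0,0,-0.139],
    [0,0,0,0,0,0,-0.139],
    [0,0,0,0,0,0,0]
  ]
}}

```text
time: 2.4
ee_pos: [0.5173, -0.0678, 0.2951]
ee_rot: [0.183, -3.136, -0.0]
wrist_force: [0.2, -0.1, -0.3]
opening: -0.0002
grasp_force: 0.0
```

```bash
python3 - <<'E'
from h import *
c=cam('wrist');save(c,'w1');print(-c['R'].T@c['t'],c['R'][2]);np.savez('w1.npz',**{k:np.array(v) for k,v in c.items()})
go([])
E
```

```text
[ 0.43755248 -0.07669485  0.43813452] [ 0.31236264  0.03799414 -0.94920284]
at [ 0.5173 -0.0677  0.2951] yaw y 96.36
```

View pics/w1.png

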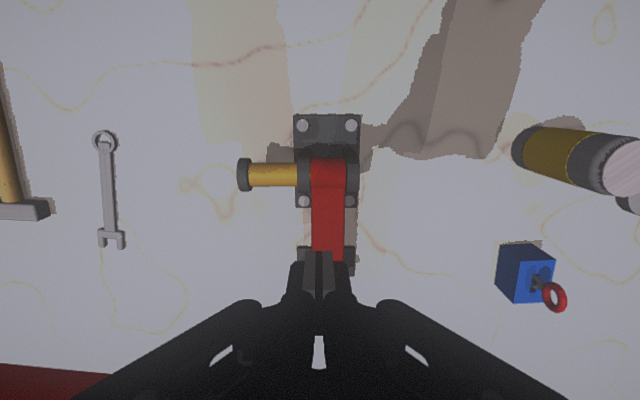

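The wrist view shows the whole bracket, with the pin's head at (244,174), brass at (273,174) and the tongue from x=313 to 345. The rack and ring are at lower right, (527,275) and (554,297), and the wrench is well clear of the head.

```bash
python3 - <<'E'
from h import *
c=dict(np.load('w1.npz')); W=cloud(c); hsv=cv2.cvtColor(c['color'],cv2.COLOR_RGB2HSV);H,S,V=[hsv[...,i].astype(int) for i in range(3)]
v,u=np.mgrid[:400,:640]; z=W[...,2]
br=(H>12)&(H<30)&(S>120)&(u>235)&(u<310)&(v>150)&(v<200)
print('brass u,v',u[br].min(),u[br].max(),v[br].min(),v[br].max(),'zmax',np.percentile(z[br],98))
# top ridge: undistort silhouette midline per column, on axis plane z=.078 
def mid(mask,cols,zz):
    out=[]
    for k in cols:
        r=np.where(mask[:,k])[0]
        if len(r)>8: out.append((ray(c,k,r.min()-.5,zz)+ray(c,k,r.max()+.5,zz))/2)
    return np.array(out)
m=mid(br,range(254,294,3),.078); l=cv2.fitLine(m[:,:2].astype(np.float32),cv2.DIST_L2,0,.001,.001).ravel()
print('pin axis dir yaw',np.degrees(np.arctan2(l[1],l[0])),l[2:], 'width',np.linalg.norm(ray(c,270,np.where(br[:,270])[0].min(),.078)-ray(c,270,np.where(br[:,270])[0].max()+1,.078)))
red=((H<8)|(H>172))&(S>140)&(u>300)&(u<360)&(v>155)&(v<255)
e=[];w=[]
for r in range(175,240,4):
    k=np.where(red[r])[0]; a=ray(c,k.min()-.5,r,.092);b=ray(c,k.max()+.5,r,.092); e.append((a+b)/2);w.append(np.linalg.norm(a-b))
e=np.array(e); l2=cv2.fitLine(e[:,:2].astype(np.float32),cv2.DIST_L2,0,.001,.001).ravel(); print('tongue yaw',np.degrees(np.arctan2(l2[1],l2[0])),l2[2:],'w',np.mean(w),'z',np.median(z[red]))
# bolts / base outline
bb=(V<110)&(u>285)&(u<370)&(v>105)&(v<155)&(z<.03); P=np.argwhere(bb)
for q in [(293,114),(362,114)]: print('base corner',ray(c,*q,.012))
hd=(V<80)&(u>225)&(u<258)&(v>145)&(v<205)&(z>.04); print('head',u[hd].min(),u[hd].max(),v[hd].min(),v[hd].max(),'top z',np.percentile(z[hd],98))
print('head outer',ray(c,u[hd].min(),174,.078),ray(c,u[hd].max(),174,.098), np.percentile(W[hd],[2,98],axis=0))
# rack
bl=(H>100)&(H<130)&(S>120)&(u>480)&(z>.049)&(z<.056); 
r=cv2.minAreaRect(W[bl][:,:2].astype(np.float32)*1000); print('rack top',bl.sum(),r)
rg=((H<8)|(H>172))&(S>140)&(u>520)&(v<320); b=W[rg&(z>.05)&(z<.13)]; print('ring',b.mean(0),b.min(0),b.max(0), u[rg].mean(),v[rg].mean(),ray(c,u[rg].mean(),v[rg].mean(),.092))
l3=cv2.fitLine(b[:,:2].astype(np.float32),cv2.DIST_HUBER,0,.001,.001).ravel();print(np.degrees(np.arctan2(l3[1],l3[0])))
E
```

```text
brass u,v 248 296 164 185 zmax 0.09326825379754136
pin axis dir yaw -81.53135 [ 0.52551067 -0.11938794] width 0.026607671637488
tongue yaw 6.6286106 [ 0.5535834  -0.05184549] w 0.03864181857169621 z 0.0935074474301392
base corner [ 0.45669321 -0.10757488  0.012     ]
base corner [ 0.44610725 -0.01728486  0.012     ]
head 237 251 159 190 top z 0.09721236413531632
head outer [ 0.52928346 -0.16232366  0.078     ] [ 0.52238274 -0.14203796  0.098     ] [[ 0.50941969 -0.15867166  0.07669565]
 [ 0.54457753 -0.14516264  0.09721236]]
rack top 1137 ((643.4576416015625, 256.97210693359375), (69.81307220458984, 50.38718795776367), 9.549223899841309)
ring [0.63903764 0.25512438 0.10173503] [0.62472292 0.25071611 0.07871803] [0.65518669 0.26036352 0.11311748] 557.7650273224044 299.1256830601093 [0.644983   0.26506074 0.092     ]
7.4122653
```

```bash
python3 -c "
from h import *
go([(.536,-.225,.20),(.536,-.225,.064)],96.7)"
```

```text
at [ 0.5173 -0.0677  0.2951] yaw y 96.36
turn [ 0.0001 -0.0001 -0.0059]
shift mm [  -1.2 -158.4   95.1]
shift mm [ -0.  -0. 136.]
```

>>> {"op": "move_arm", "data": {
  "plan": [
    [0,0,-0.0396,0.0238,0,0,-0.006],
    [0,0,-0.0396,0.0238,0,0,0],
    [0,0,-0.0396,0.0238,0,0,0],
    [0,0,-0.0396,0.0238,0,0,0],
    [0,0,0,0.045,0,0,0],
    [0,0,0,0.045,0,0,0],
    [0,0,0,0.046,0,0,0],
    [0,0,0,0,0,0,0]
  ]
}}

```text
time: 3.25
ee_pos: [0.5336, -0.2238, 0.0595]
ee_rot: [0.183, -3.129, -0.004]
wrist_force: [0.5, -0.1, 1.4]
opening: -0.0
grasp_force: 0.0
```

>>> {"op": "move_arm", "data": {
  "plan": [
    [0,0,0.03,-0.003,0,0,0],
    [0,0,0.012,-0.002,0,0,0],
    [0,0,0.012,0,0,0,0],
    [0,0,0.012,0,0,0,0],
    [0,0,0.012,0,0,0,0],
    [0,0,0.01,0,0,0,0],
    [0,0,0,0,0,0,0]
  ]
}}

```text
time: 3.95
ee_pos: [0.5255, -0.1358, 0.069]
ee_rot: [0.191, -3.135, -0.001]
wrist_force: [-0.0, 0.3, -0.3]
opening: -0.0
grasp_force: 0.0
```

```bash
python3 - <<'E'
from h import *
s=robot.read_state();print(s['ee_pos'],s['wrist_force'],s['ee_pos'][:2]@[-.1167,.9932],s['ee_pos'][:2]@[.9932,.1167])
for n in ['side','top']:
    c=cam(n);W=cloud(c);h=cv2.cvtColor(c['color'],cv2.COLOR_RGB2HSV).astype(int);z=W[...,2]
    m=(h[...,0]>12)&(h[...,0]<30)&(h[...,1]>120)&(z>.06)&(z<.1)&(abs(W[...,0]-.52)<.06)&(W[...,1]>-.2)&(W[...,1]<.08)&(c['depth']>.1)
    b=W[m][:,:2]@[-.1167,.9932]; print(n,m.sum(),np.percentile(b,[2,98]) if len(b) else '')
E
```

```text
[ 0.52547328 -0.13580464  0.06901597] [-0.00299762  0.32860503 -0.32967887] -0.19620389717852893 0.5060516640191405
side 89 [-0.17181118 -0.07074869]
top 69 [-0.09032147 -0.06308363]
```

>>> {"op": "move_arm", "data": {
  "plan": [
    [0,0,0.008,0,0,0,0],
    [0,0,0.006,0,0,0,0],
    [0,0,0.004,0,0,0,0],
    [0,0,0,0,0,0,0]
  ]
}}

```text
time: 4.45
ee_pos: [0.5232, -0.1188, 0.0689]
ee_rot: [0.19, -3.135, -0.001]
wrist_force: [0.5, -0.8, -0.9]
opening: -0.0004
grasp_force: 0.0
```

>>> {"op": "move_arm", "data": {
  "plan": [
    [0,0,0.003,0,0,0,0],
    [0,0,0,0,0,0,0]
  ]
}}

```text
time: 4.65
ee_pos: [0.5232, -0.1175, 0.069]
ee_rot: [-0.187, 3.136, -0.002]
wrist_force: [1.0, -7.6, -2.7]
opening: 0.0
grasp_force: 4.4
```

>>> {"op": "move_arm", "data": {
  "plan": [
    [0,0,0.003,0,0,0,0],
    [0,0,0,0,0,0,0],
    [0,0,0,0,0,0,0]
  ]
}}

```text
time: 4.95
ee_pos: [0.5231, -0.1173, 0.0691]
ee_rot: [-0.184, 3.135, -0.007]
wrist_force: [4.4, -25.8, -6.1]
opening: 0.0
grasp_force: 12.7
```

```bash
python3 -c "
from h import *
go([(.5278,-.158,.069),(.5278,-.158,.20),(.53,-.005,.20)],96.7)"
```

```text
at [ 0.5231 -0.1173  0.0691] yaw y 96.7
turn [-0.0047  0.0009  0.0001]
shift mm [  0.1 -41.    0.3]
shift mm [-1.00e-01 -6.00e-01 -1.31e+02]
shift mm [-20.  151.7  -0.7]
```

>>> {"op": "move_arm", "data": {
  "plan": [
    [0,0,-0.015,0,0,0,0],
    [0,0,-0.025,0,0,0,0],
    [0,0,0,-0.045,0,0,0],
    [0,0,0,-0.045,0,0,0],
    [0,-0.006,0.035,-0.045,0,0,0],
    [0,-0.007,0.039,0,0,0,0],
    [0,-0.007,0.039,0,0,0,0],
    [0,0,0.039,0,0,0,0]
  ]
}}

```text
time: 5.75
ee_pos: [0.5292, -0.0028, 0.1985]
ee_rot: [-0.189, 3.135, 0.001]
wrist_force: [0.3, 0.6, 0.4]
opening: 0.0001
grasp_force: 0.0
```

>>> {"op": "move_arm", "data": {
  "plan": [
    [0.04,0,0,0,0,0,0],
    [0.04,0,0,0,0,0,0]
  ]
}}

```text
time: 5.95
ee_pos: [0.5289, -0.0041, 0.1983]
ee_rot: [-0.191, 3.136, 0.0]
wrist_force: [0.9, 0.0, 0.2]
opening: 0.0283
grasp_force: 0.0
```

```bash
python3 - <<'E'
from h import *
c=cam('wrist');save(c,'w2');print(-c['R'].T@c['t']);np.savez('w2.npz',**{k:np.array(v) for k,v in c.items()})
go([])
u,v=px(c,[.511,-.005,.092])[0];print(u,v);u=int(u);v=int(v)
cv2.imwrite('pics/w2c.png',cv2.resize(c['color'][max(0,v-70):v+70,max(0,u-100):u+100,::-1],None,fx=4,fy=4,interpolation=cv2.INTER_CUBIC))
E
```

```text
[ 0.449217   -0.01346944  0.34131879]
at [ 0.529  -0.0051  0.1982] yaw y 96.88
319.1242677072423 181.23495862210922
```

View pics/w2c.png

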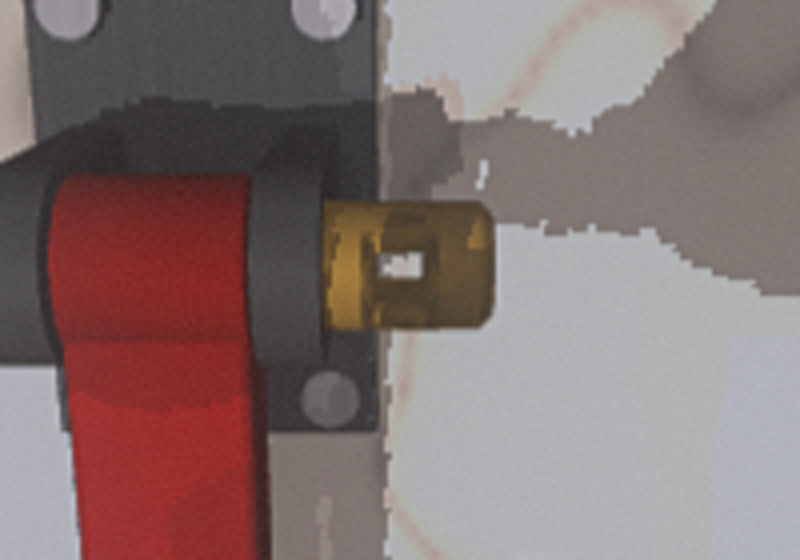

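The crop shows the pin home. Its brass end runs from crop (324,200) to (494,328), and the bevelled hole centre is at about (400,264), which is full-image (318.6,176.6).

```bash
python3 - <<'E'
from h import *
c=dict(np.load('w2.npz'))
f=lambda x,y:(219+x/4-.4,111+y/4-.4)
for n,q,z in [('hole',(400,264),.078),('mouth z.09',(400,264),.09),('tip',(494,264),.078),('cheek',(324,264),.078),('bolt1',(69,8),.014),('bolt2',(323,8),.014),('bolt3',(330,398),.014)]:
    P=ray(c,*f(*q),z); print(n,P.round(4),'a,n',(P[:2]@[.9932,.1167]).round(4),(P[:2]@[-.1167,.9932]).round(4))
W=cloud(c);h=cv2.cvtColor(c['color'],cv2.COLOR_RGB2HSV).astype(int);z=W[...,2]
m=(h[...,0]>12)&(h[...,0]<30)&(h[...,1]>120)&(z>.07)&(z<.1)&(abs(W[...,0]-.511)<.03)&(abs(W[...,1])<.04)
u=np.where(m)[1]; 
mids=[]
for k in range(u.min()+2,u.max()-3):
    r=np.where(m[:,k])[0]; 
    if r.max()-r.min()>25: mids.append(ray(c,k,(r.min()+r.max())/2,.078)[:2])
mids=np.array(mids); l=cv2.fitLine(mids.astype(np.float32),cv2.DIST_L2,0,.001,.001).ravel();print('axis yaw',np.degrees(np.arctan2(l[1],l[0])),l[2:],len(mids),'n range',np.percentile(W[m][:,:2]@[-.1167,.9932],[1,99]),'ztop',np.percentile(z[m],97))
go([(.635,.2,.20),(.60,.25,.24)],97.5)
E
```

```text
hole [ 0.5104 -0.0055  0.078 ] a,n 0.5063 -0.065
mouth z.09 [ 0.5076 -0.0058  0.09  ] a,n 0.5035 -0.065
tip [0.508  0.0147 0.078 ] a,n 0.5062 -0.0447
cheek [ 0.5124 -0.0218  0.078 ] a,n 0.5064 -0.0815
bolt1 [ 0.4697 -0.0946  0.014 ] a,n 0.4555 -0.1488
bolt2 [ 0.462  -0.0309  0.014 ] a,n 0.4552 -0.0846
bolt3 [ 0.5656 -0.0183  0.014 ] a,n 0.5596 -0.0841Traceback (most recent call last):
  File "<stdin>", line 12, in <module>
    return umr_maximum(a, axis, None, out, keepdims, initial, where)
ValueError: zero-size array to reduction operation maximum which has no identity
```

```bash
python3 -c "
from h import *
go([(.65,.253,.22)],98)"
```

```text
at [ 0.529  -0.0051  0.1982] yaw y 96.88
turn [-0.0003  0.     -0.0196]
shift mm [-151.1  241.7  -21.8]
```

>>> {"op": "move_arm", "data": {
  "plan": [
    [0.05,-0.0216,0.0345,-0.0031,0,0,0],
    [0.05,-0.0216,0.0345,-0.0031,0,0,0],
    [0.05,-0.0216,0.0345,-0.0031,0,0,0],
    [0.05,-0.0216,0.0345,-0.0031,0,0,0],
    [0.05,-0.0216,0.0345,-0.0031,0,0,0],
    [0.05,-0.0216,0.0345,-0.0031,0,0,0],
    [0.05,-0.0216,0.0345,-0.0031,0,0,-0.02],
    [0.05,0,0,0,0,0,0]
  ]
}}

```text
time: 6.8
ee_pos: [0.6509, 0.2571, 0.219]
ee_rot: [0.225, -3.133, -0.004]
wrist_force: [0.2, -0.3, -0.6]
opening: 0.0498
grasp_force: 0.0
```

>>> {"op": "move_arm", "data": {
  "plan": [
    [0.05,0,0,0,0,0,0],
    [0.05,0,0,0,0,0,0]
  ]
}}

```text
time: 7.0
ee_pos: [0.6504, 0.2514, 0.2198]
ee_rot: [0.217, -3.134, 0.001]
wrist_force: [0.1, -0.8, 1.3]
opening: 0.0501
grasp_force: 0.0
```

```bash
python3 - <<'E'
from h import *
go([])
c=cam('wrist');save(c,'w3');np.savez('w3.npz',**{k:np.array(v) for k,v in c.items()})
u,v=px(c,[.642,.254,.07])[0].astype(int);u0=max(0,u-100);v0=max(0,v-75);print(u0,v0)
cv2.imwrite('pics/w3c.png',cv2.resize(c['color'][v0:v0+150,u0:u0+200,::-1],None,fx=4,fy=4,interpolation=cv2.INTER_CUBIC))
W=cloud(c);h=cv2.cvtColor(c['color'],cv2.COLOR_RGB2HSV).astype(int);H,S=h[...,0],h[...,1];z=W[...,2]
near=(abs(W[...,0]-.64)<.07)&(abs(W[...,1]-.255)<.06)
bl=near&(H>100)&(H<130)&(S>120)&(z>.045)&(z<.06)
uv=np.argwhere(bl)[:,::-1]; hull=cv2.convexHull(uv.astype(np.int32)).reshape(-1,2)
P=np.array([ray(c,*q,.053)[:2] for q in hull])*1000; print('rack',cv2.minAreaRect(P.astype(np.float32)))
rg=near&((H<8)|(H>172))&(S>140)&(z>.06)&(z<.125); b=W[rg]; 
l=cv2.fitLine(b[:,:2].astype(np.float32),cv2.DIST_HUBER,0,.001,.001).ravel();yaw=np.arctan2(l[1],l[0]);print('ring yaw',np.degrees(yaw),l[2:],b.min(0),b.max(0),len(b))
a=np.array([np.cos(yaw),np.sin(yaw)]);n=np.array([-a[1],a[0]]);print('a',np.percentile(b[:,:2]@a,[1,99]),'n',np.percentile(b[:,:2]@n,[2,50,98]),'top z',np.percentile(b[:,2],98))
E
```

```text
at [0.6504 0.2514 0.2198] yaw y 97.92
221 105
rack ((643.6226196289062, 257.7406005859375), (70.19697570800781, 49.268653869628906), 9.685783386230469)
ring yaw 34.791203 [0.65224695 0.2579319 ] [0.64715842 0.25472206 0.10267464] [0.65765816 0.26219896 0.11086746] 52
a [0.67724197 0.68855201] n [-0.16335728 -0.16035524 -0.15665634] top z 0.11085257723830988
```

View pics/w3c.png

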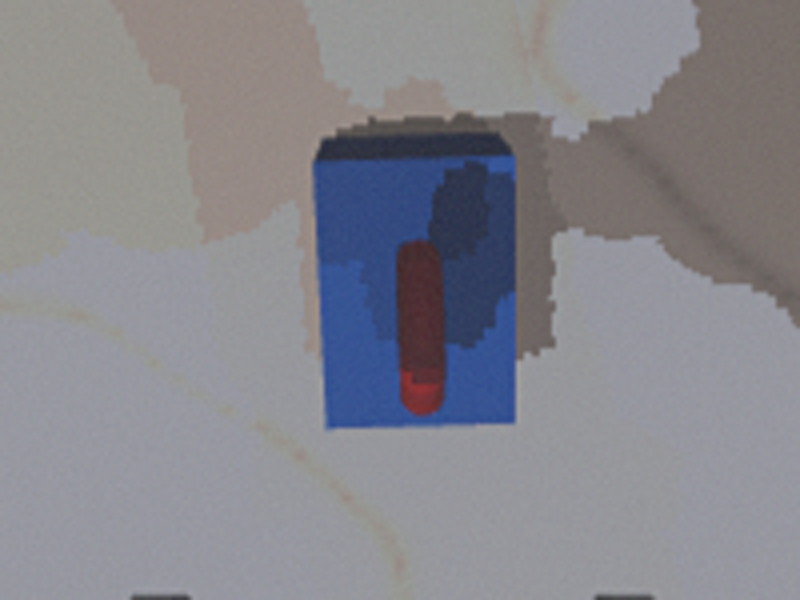

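The crop shows the ring edge-on, from (420,240) to (420,415), and centred across the blue block, whose corners are (315,160), (515,155), (515,425) and (327,428).

```bash
python3 - <<'E'
from h import *
c=dict(np.load('w3.npz'));f=lambda x,y:(221+x/4-.4,105+y/4-.4)
cs=[ray(c,*f(*q),.053) for q in [(315,160),(515,155),(515,425),(327,428)]]
C=np.mean(cs,0);print('rack',C,[np.linalg.norm(cs[i]-cs[i-1]).round(4) for i in range(4)])
for i,j in[(0,3),(1,2),(0,1),(3,2)]:
    d=cs[j]-cs[i];print('yaw',np.degrees(np.arctan2(d[1],d[0])))
e=[ray(c,*f(*q),.092) for q in[(419,241),(422,414)]];M=(e[0]+e[1])/2;print('ring',e,M,np.linalg.norm(e[0]-e[1]),'yaw',np.degrees(np.arctan2(*(e[1]-e[0])[[1,0]])))
a=np.array([np.cos(.164),np.sin(.164)]);print('ring rel block along',(M-C)[:2]@a,'across',(M-C)[:2]@[-a[1],a[0]])
go([(*M[:2],.15),(*M[:2],.077)],99.0)
E
```

```text
rack [0.64393036 0.25804297 0.053     ] [np.float64(0.0702), np.float64(0.0493), np.float64(0.0706), np.float64(0.0497)]
yaw 9.415505773472995
yaw 9.706138938495627
yaw 99.34535338307757
yaw 98.8866839200589
ring [array([0.62228379, 0.25426981, 0.092     ]), array([0.6620115 , 0.26078056, 0.092     ])] [0.64214764 0.25752519 0.092     ] 0.04025768099739018 yaw 9.307149124661805
ring rel block along -0.001843333700621537 across -0.0002197765419510798
at [0.6503 0.2515 0.22  ] yaw y 97.92
turn [-0.0007 -0.0002 -0.0188]
shift mm [ 7.2  7.1 70. ]
shift mm [-0.   0.1 73. ]
```

>>> {"op": "move_arm", "data": {
  "plan": [
    [0.05,0.0072,0.007,0.035,0,0,-0.026],
    [0.05,0,0,0.035,0,0,0],
    [0.05,0,0,0.035,0,0,0],
    [0.05,0,0,0.025,0,0,0],
    [0.05,0,0,0.013,0,0,0],
    [0.05,0,0,0,0,0,0],
    [0.05,0,0,0,0,0,0]
  ]
}}

```text
time: 7.75
ee_pos: [0.6425, 0.2591, 0.0783]
ee_rot: [-0.26, 3.129, 0.001]
wrist_force: [0.4, 0.4, 1.2]
opening: 0.0498
grasp_force: 0.0
```

```bash
python3 -c "
from h import *
go([(.6421,.2575,.077)],99.4)"
```

```text
at [0.6425 0.2591 0.0783] yaw y 99.49
turn [0.0002 0.0015 0.0016]
shift mm [ 0.7 -1.5  1.3]
```

>>> {"op": "move_arm", "data": {
  "plan": [
    [0.02,0,-0.001,0,0,0,0],
    [0.014,0,0,0,0,0,0],
    [0,0,0,0,0,0,0],
    [0,0,0,0,0,0,0],
    [0,0,0,0,0,0,0],
    [0,0,0,0,0,0,0],
    [0,0,0,0,0,0,0]
  ]
}}

```text
time: 8.45
ee_pos: [0.6424, 0.2584, 0.0774]
ee_rot: [-0.261, 3.13, 0.0]
wrist_force: [-0.5, 0.1, 6.7]
opening: 0.0086
grasp_force: 58.6
```

>>> {"op": "move_arm", "data": {
  "plan": [
    [0,0,0,-0.015,0,0,0],
    [0,0,0,-0.025,0,0,0],
    [0,0,0,-0.03,0,0,0],
    [0,0,0,-0.03,0,0,0],
    [0,0,0,-0.03,0,0,0],
    [0,0,0,-0.02,0,0,0],
    [0,0,0,0,0,0,0]
  ]
}}

```text
time: 9.15
ee_pos: [0.6428, 0.2587, 0.2307]
ee_rot: [-0.26, 3.126, 0.002]
wrist_force: [-0.3, 0.4, -0.8]
opening: 0.0084
grasp_force: 58.4
```

```bash
python3 - <<'E'
from h import *
s=robot.read_state();print(s['ee_pos'],s['opening'],s['grasp_force'],s['wrist_force'])
c=cam('side');
u,v=px(c,[.642,.257,.2])[0].astype(int);u0=max(0,u-50);v0=max(0,v-40);print(u0,v0)
cv2.imwrite('pics/s4c.png',cv2.resize(c['color'][v0:v0+75,u0:u0+100,::-1],None,fx=8,fy=8,interpolation=cv2.INTER_CUBIC))
h=np.array([.5108,-.0055,0])
Q=R.from_rotvec(s['ee_rot']).as_matrix();print(Q.round(3))
E
```

```text
[0.64282532 0.2586671  0.2306734 ] 0.008392031918539345 58.35773950908333 [-0.30531076  0.41015451 -0.84350571]
208 82
[[-0.986 -0.165  0.004]
 [-0.165  0.986  0.002]
 [-0.004  0.001 -1.   ]]
```

View pics/s4c.png

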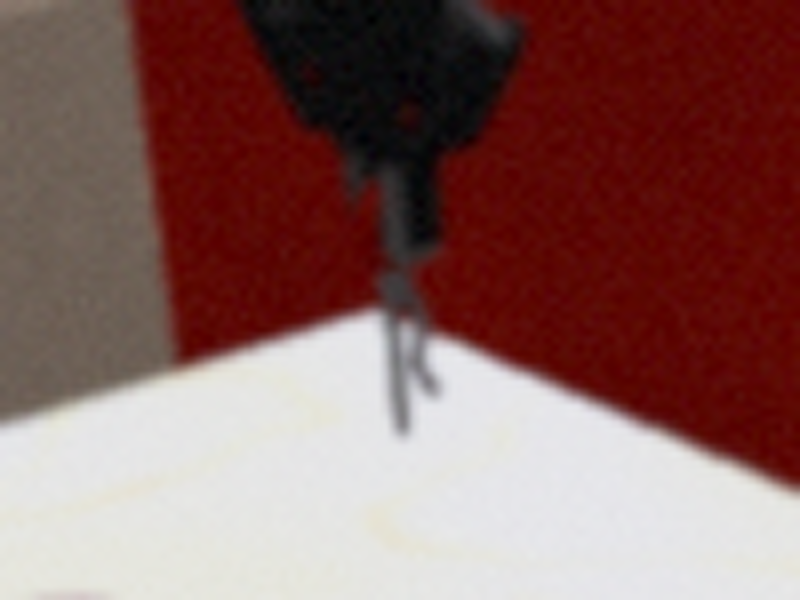

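The side view shows the clip held upright by its ring. The straight leg is at crop (388,290)→(403,435), with the bent leg to its right, on the +x side.

```bash
python3 -c "
from h import *
go([(.5174,-.0047,.21)],96.8)"
```

```text
at [0.6423 0.2585 0.2286] yaw y 99.53
turn [0.0005 0.002  0.0476]
shift mm [ 166.8 -238.9   18.1]
```

>>> {"op": "move_arm", "data": {
  "plan": [
    [0,0.015,-0.02,0,0,0,0],
    [0,0.022,-0.032,0.002,0,0,0],
    [0,0.026,-0.037,0.003,0,0,0],
    [0,0.026,-0.037,0.003,0,0,0],
    [0,0.026,-0.037,0.003,0,0,0],
    [0,0.026,-0.037,0.003,0,0,0],
    [0,0.018,-0.026,0.002,0,0,0],
    [0,0.008,-0.013,0.002,0,0,0.047]
  ]
}}

```text
time: 10.0
ee_pos: [0.5154, -0.0078, 0.2086]
ee_rot: [0.182, -3.135, 0.001]
wrist_force: [0.0, 0.5, -0.5]
opening: 0.009
grasp_force: 58.5
```

>>> {"op": "move_arm", "data": {
  "plan": [
    [0,0,0,0,0,0,0],
    [0,0,0,0,0,0,0],
    [0,0,0,0,0,0,0]
  ]
}}

```text
time: 10.3
ee_pos: [0.5173, -0.0037, 0.2087]
ee_rot: [0.19, -3.136, -0.001]
wrist_force: [0.4, -0.6, -1.6]
opening: 0.0089
grasp_force: 58.5
```

```bash
python3 -c "
from h import *
go([(.5174,-.0047,.182)],96.8);print(robot.read_state()['opening'])"
```

```text
at [ 0.5173 -0.0037  0.2087] yaw y 96.94
turn [ 0.0005 -0.      0.0024]
shift mm [-0.  -1.  26.7]
0.008867934212695152
```

Lower the clip to just above the pin, then look.

>>> {"op": "move_arm", "data": {
  "plan": [
    [0,0,-0.001,0.013,0,0,0.002],
    [0,0,0,0.013,0,0,0],
    [0,0,0,0.005,0,0,0],
    [0,0,0,0,0,0,0],
    [0,0,0,0,0,0,0]
  ]
}}

```text
time: 10.8
ee_pos: [0.5173, -0.0056, 0.1783]
ee_rot: [-0.185, 3.136, -0.0]
wrist_force: [-0.4, -0.1, -1.6]
opening: 0.0085
grasp_force: 58.5
```

```bash
python3 - <<'E'
from h import *
go([(.5174,-.0047,.107)])
c=cam('side');w=cam('wrist')
u,v=px(c,[.511,-.005,.11])[0].astype(int);u0=u-40;v0=v-45;print('side',u0,v0)
A=cv2.resize(c['color'][v0:v0+75,u0:u0+80,::-1],None,fx=5,fy=5,interpolation=cv2.INTER_CUBIC)
u,v=px(w,[.511,-.005,.092])[0].astype(int);u0=u-40;v0=v-37;print('wrist',u0,v0)
B=cv2.resize(w['color'][v0:v0+75,u0:u0+80,::-1],None,fx=5,fy=5,interpolation=cv2.INTER_CUBIC)
cv2.imwrite('pics/p5.png',np.hstack([A,B]))
print('predicted tip/hole side',px(c,[[.5108,-.0055,.11],[.5108,-.0055,.092]]),'wrist',px(w,[[.5108,-.0055,.11],[.5108,-.0055,.092]]))
E
```

```text
at [ 0.5173 -0.0056  0.1783] yaw y 96.75
shift mm [-0.2  0.9 71.3]
side 239 151
wrist 279 165
predicted tip/hole side [[279.85451699 196.6981811 ]
 [280.29189948 202.66439415]] wrist [[318.95770555 209.51123594]
 [318.89304942 201.84135966]]
```

View pics/p5.png

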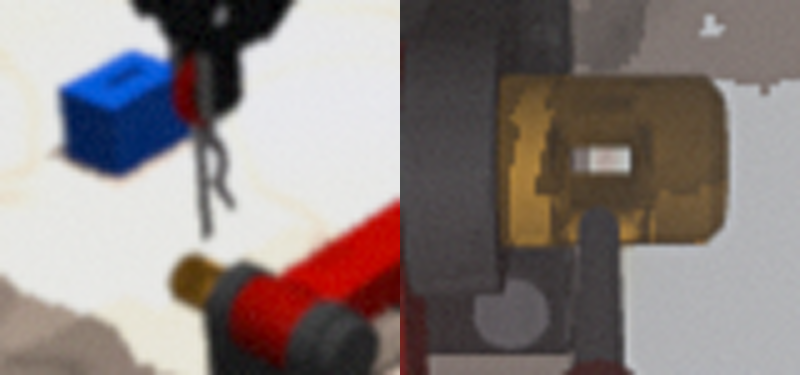

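The left panel shows the leg hanging above the brass pin end. In the right panel the leg tip, at (599,210), is in line with the hole and matches the predicted pixel to within about 1 mm.

>>> {"op": "move_arm", "data": {
  "plan": [
    [0,0,0,0.009,0,0,0],
    [0,0,0,0.009,0,0,0],
    [0,0,0,0.008,0,0,0],
    [0,0,0,0,0,0,0]
  ]
}}

```text
time: 11.3
ee_pos: [0.5165, -0.0061, 0.1506]
ee_rot: [0.184, -3.134, 0.0]
wrist_force: [0.8, -0.3, -0.8]
opening: 0.0087
grasp_force: 58.5
```

>>> {"op": "move_arm", "data": {
  "plan": [
    [0,0,0,0.008,0,0,0],
    [0,0,0,0.007,0,0,0],
    [0,0,0,0,0,0,0]
  ]
}}

```text
time: 11.6
ee_pos: [0.5169, -0.006, 0.136]
ee_rot: [0.184, -3.135, 0.0]
wrist_force: [1.2, -0.3, -0.4]
opening: 0.0085
grasp_force: 58.5
```

Leg is inside the hole without contact force; press on.

>>> {"op": "move_arm", "data": {
  "plan": [
    [0,0,0,0.006,0,0,0],
    [0,0,0,0.006,0,0,0],
    [0,0,0,0.004,0,0,0],
    [0,0,0,0,0,0,0]
  ]
}}

```text
time: 12.0
ee_pos: [0.5178, -0.0059, 0.1204]
ee_rot: [-0.184, 3.135, 0.0]
wrist_force: [7.8, 0.3, -3.6]
opening: 0.0087
grasp_force: 58.3
```

>>> {"op": "move_arm", "data": {
  "plan": [
    [0,0,0,0.006,0,0,0],
    [0,0,0,0.006,0,0,0],
    [0,0,0,0,0,0,0],
    [0,0,0,0,0,0,0]
  ]
}}

```text
time: 12.4
ee_pos: [0.5176, -0.0059, 0.1087]
ee_rot: [-0.184, 3.135, 0.0]
wrist_force: [5.4, 0.3, -1.2]
opening: 0.0092
grasp_force: 58.7
```

>>> {"op": "move_arm", "data": {
  "plan": [
    [0,0,0,0.0015,0,0,0],
    [0,0,0,0,0,0,0],
    [0,0,0,0,0,0,0]
  ]
}}

```text
time: 12.7
ee_pos: [0.518, -0.0059, 0.1077]
ee_rot: [-0.184, 3.134, 0.0]
wrist_force: [6.2, 1.2, 6.0]
opening: 0.0089
grasp_force: 59.7
```

```bash
python3 - <<'E'
from h import *
s=robot.read_state();print(s['ee_pos'],s['wrist_force'],s['opening'])
c=cam('side')
u,v=px(c,[.511,-.005,.11])[0].astype(int);u0=u-40;v0=v-40;print('side',u0,v0)
cv2.imwrite('pics/p6.png',cv2.resize(c['color'][v0:v0+75,u0:u0+80,::-1],None,fx=7,fy=7,interpolation=cv2.INTER_CUBIC))
E
```

```text
[ 0.51801566 -0.00589292  0.10767516] [6.18307314 1.18815543 5.99891341] 0.008934049349448279
side 239 156
```

View pics/p6.png

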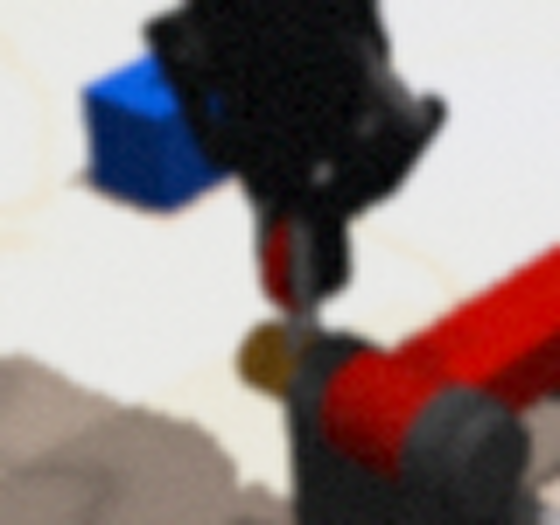

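The picture shows the clip down through the pin's end, with the ring just above the pin and the bent leg passed over it. Next I let go.

>>> {"op": "move_arm", "data": {
  "plan": [
    [0.03,0,0,0,0,0,0],
    [0.03,0,0,0,0,0,0],
    [0.03,0,0,0,0,0,0],
    [0.03,0,0,-0.02,0,0,0],
    [0.03,0,0,-0.03,0,0,0],
    [0.03,0,0,-0.04,0,0,0],
    [0.03,-0.01,0,-0.03,0,0,0],
    [0.03,0,0,0,0,0,0]
  ]
}}

```text
time: 13.55
ee_pos: [0.5286, -0.0047, 0.2306]
ee_rot: [-0.183, 3.131, -0.0]
wrist_force: [0.3, -0.4, -0.7]
opening: 0.03
grasp_force: 0.0
```

```bash
python3 - <<'E'
from h import *
go([])
c=cam('side');w=cam('wrist')
u,v=px(c,[.511,-.005,.11])[0].astype(int);u0=u-40;v0=v-40;print('side',u0,v0)
A=cv2.resize(c['color'][v0:v0+75,u0:u0+80,::-1],None,fx=5,fy=5,interpolation=cv2.INTER_CUBIC)
u,v=px(w,[.511,-.005,.092])[0].astype(int);u0=u-40;v0=v-37;print('wrist',u0,v0)
B=cv2.resize(w['color'][v0:v0+75,u0:u0+80,::-1],None,fx=5,fy=5,interpolation=cv2.INTER_CUBIC)
cv2.imwrite('pics/p7.png',np.hstack([A,B]))
for n,c in(('side',c),('wrist',w)):
    W=cloud(c);h=cv2.cvtColor(c['color'],cv2.COLOR_RGB2HSV).astype(int);H,S=h[...,0],h[...,1]
    m=((H<8)|(H>172))&(S>120)&(W[...,2]>.1)&(W[...,2]<.16)&(abs(W[...,0]-.517)<.05)&(abs(W[...,1]+.005)<.025)
    b=W[m];print(n,len(b),b.mean(0) if len(b) else '',np.percentile(b,[3,97],axis=0) if len(b) else '')
print('expected ring',.5108+.006,-.0048,.122,'top .142')
E
```

```text
at [ 0.5286 -0.0047  0.2306] yaw y 96.7
side 239 156
wrist 279 137
side 74 [ 0.51612869 -0.01070594  0.12260353] [[ 0.50016206 -0.01413993  0.10688414]
 [ 0.53129561 -0.0070146   0.13832824]]
wrist 303 [ 0.51723863 -0.00587161  0.1374971 ] [[ 0.50246589 -0.009889    0.12888886]
 [ 0.53468856 -0.00074634  0.14180164]]
expected ring 0.5168 -0.0048 0.122 top .142
```

View pics/p7.png

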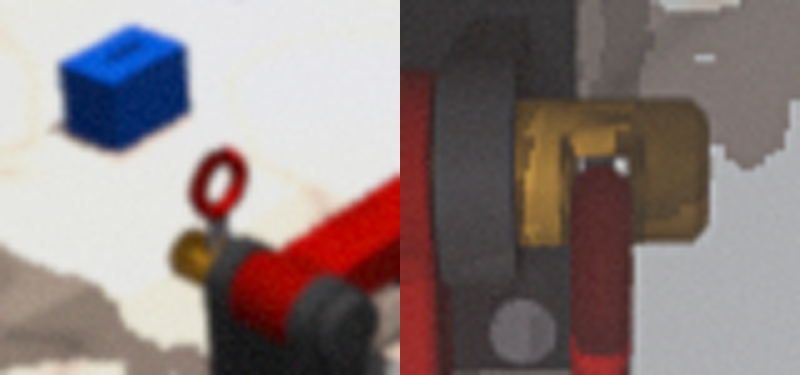

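The clip stands upright in the cross-hole, square to the pin. The ring's top is at z ≈ 0.142 m, as it must be when seated, and the gripper is clear.

```bash
python3 -c "
from workcell import robot
print(robot.sign_off())"
```

```text
the job is handed in; nothing more can be done
None
```

The job is handed in: the pin is fully home, and the R-clip is seated in the cross-hole and released. The arm went nowhere near the can, wrench, bearing or hammer. It took about 14 s of the 53 s allowed, and the sign-off returned no verdict.

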